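Put the loaded parts bin away in the rack and lock it in

TASK

Carry the loaded blue parts bin to the one empty bay of the green rack, start its back end in the bay's mouth, and let go of it there. Then take it again by its white pull, slide it fully home against the back stop, and only after that press the red keeper pin all the way down to lock it in. Do not tip the bin: all three parts stay in it. Leave the yellow bins and the other things on the bench where they are.

Things in the scene. Friction and masses are not known exactly. Their poses are not given: they have to be found in the camera images.
- bin: Blue open parts bin on the bench, mm: 160 long (x) x 60 wide (y) x 50 high, walls 3, 0.4 to 0.7 kg loaded. Origin: centre of its underside. +x: its plain back end, which enters the rack first.
- bin_pull (a point): Middle of the white pull on the blue bin's front end, axes as the bin's: in the bin's frame x = -107.5, y = 0, z = 31 mm. The pull is an upright fin 12 mm wide (y), x = -80 to -135, z = 12 to 50.
- keeper: Steel clamp fixed on the roof over the empty bay: marks which bay is free. Origin: centre of that bay's floor, 20 mm above the bench; the bin's origin comes there when home (then 1 mm from the stop). +x points into the bay, z up; the mouth is at x = -80 mm. Its guide block for the pin spans x = -103 to -73, y = 7 to 29, z = 60 to 70 mm.
- keeper_pin (a joint): Travel of the keeper pin in m: 0 up, 0.016 fully down. Slides stiffly (about 4 N), no spring, stays where left. It drops just in front of the bin's front wall and is blocked if the bin is not fully home.
- keeper_pin_top (a point): Centre of the top of the pin's red cap (24 mm across, 6 thick): x = -92, y = 18, z = 90 mm in the keeper's frame when up, so 110 mm above the bench. The pin is 10 mm across; its foot is 58 mm above the bay floor when up, 42 when down.
- rack: Fixed green rack, mm. Origin on the bench under the middle bay's centre, +x into the bays. Floor plate 20 thick, x -170 to 90, 270 wide; before x = -80 it is an open apron. Bays at y = -80, 0, 80, each 66 wide; dividers 14 thick with rounded noses, x -80 to 84. Roof strips at x -80 to -40 and 35 to 85, underside 80, top 84 above the bench. Back stop x = 81, 30 high.
- left_bin: Yellow bin with stock, same shape and size as the blue one but with a black pull, home in one of the other two bays (which one varies). Origin: centre of its underside, axes as the blue bin's. Leave it.
- right_bin: Second yellow bin with stock, the same, in the remaining bay. Leave it.
- bearing: Steel ring, 40 across, 14 high, loose in the blue bin. Origin: centre of its underside.
- hub: Brass hub, 36 across, 30 high, loose in the blue bin. Origin: centre of its underside.
- gear: Dark steel gear blank, 42 across, 22 high, loose in the blue bin. Origin: centre of its underside.
- oil_bottle: Black bottle with red cap, 60 across, 200 high, standing beside the blue bin. Origin: centre of its underside. Leave it.
- carton: Cardboard carton, 60 (x) x 50 (y) x 100 high, standing on the other side of the blue bin. Origin: centre of its underside. Leave it.
- grease_can: Can, 70 across, 90 high, beyond the blue bin's back end. Origin: centre of its underside. Leave it.
- wrench: Wrench, 180 long, lying along the left side of the rack. Origin: under its middle. Leave it.

How it is judged:
By the outcome, as a careful person would: the job done as asked, in the order asked, and still so for the second after the job is handed in, with the robot touching nothing.
It also fails if it takes over 59 s, if anything falls off the work surface, if the arm or the gripper's body presses on something with over 40 N, if the wrist force passes 120 N, or if a joint passes its speed limit or range.

ROBOT

A 6-joint arm with a two-finger parallel gripper is mounted at the origin on the work surface. World frame = base frame: x ahead of the robot, y to its left, z up, the work surface at z = 0. Lengths are in m, angles in rad, forces in N, time in s.
With the tool pointing down it reaches from about 0.375 to 0.9 m from the base axis. Payload 3.1 kg.
Tool frame: the origin (TCP) lies midway between the tips of the shut fingers; the grasp point (between the pads) lies 19 mm behind it; z points along the fingers, y is the line along which they close (so a half turn about z gives the same grasp; the last joint's range is limited). The gripper opens to 87 mm and grips with 3 to 60 N. Pads are 19 mm wide; open, the fingers measure 117 mm over their backs; the gripper's body (75 mm by 190 mm) begins 51 mm behind the grasp point.
Start: joints at [-0.178, 0.527, 1.433, -0, 1.181, -0.178], TCP at [0.625, 0, 0.223] pointing down, gripper open.
Joint ranges: [-3.08, 3.08], [-0.75, 2.2], [0.22, 2.44], [-1.43, 4.57], [0, 2.65], [-2.85, 2.85]. Speed limits (rad/s): [2.79, 2.79, 3.14, 3.14, 3.14, 3.14].

INTERFACE

Orientations are given as a unit quaternion [x, y, z, w].
In Python, from rig import robot gives the robot as it stands.
- The arm moves only by the shell command python3 -m jog 'ROWS' [FORCE]. ROWS is a JSON object of lists of equal length, an entry for each row: "dp": the shift along the tool's x, y, z in mm, a list of three; "delta_rot": the turn, a rotation vector about the tool's x, y, z in rad, a list of three; "gripper": the opening, from -1 (shut) to 1 (fully open). A call has 1 to 12 rows; each row is the pose to reach, as a shift and turn from the pose commanded when the call began, along the tool's axes at that moment; what a row does not reach only later rows make up. A row lasts 1/10 s, in which the tool goes at most 50 mm and 8.59 degrees, less where a joint would pass 70% of its speed; a pose out of reach is approached as far as the arm can. A call with a gripper value outside its range is refused whole. The fingers move at their own pace and stop on an object; FORCE is the grip in N (left out, the last holds). Time passes only in rows, so rows that repeat a pose let the fingers close. It gives the time, the measured TCP pose, the force, the opening and the grip force at its end, in the units of the state.
- robot.get_obs(): the state, without advancing time (a new reading comes with each control period).
- robot.camera(name): name is "scene" or "side" or "wrist"; returns the picture (384x512x3 uint8, red, green, blue); there is no depth.
- robot.camera_model(name): a dict with "fx", "fy", "cx", "cy" (pixels), "xyz" and "orientation" of the camera in the world; the wrist camera has in their place "T_tool_cam" (4x4, takes a point from camera to tool coordinates, whose origin is the TCP and whose axes are the flange's). Camera axes: x right, y down, z forward; pixel columns grow to the right and rows downward; lengths in m; the calibration is good to about 2 mm. A picture is of the moment at which its call begins: read the wrist's pose just before it. camera_model takes no time and is no camera call.
- robot.hand_in(): hands the job in; it is judged then, once.
Trained networks look in the newest picture that a camera, given by its name, has taken for a name from the list of things; names that differ only in an ending like _2 or _b are one class to them, and where a whole thing is asked for, a point or a joint stands for the part that bears it (a point fixed in the world has none). Each returns a list of dicts, best first, with "score" (0 to 1); they miss things now and then, are a little off and sometimes report something else, mostly with a low value. They report only what shows in the picture. A call takes as long as a camera call.
- robot.search_frame(name, camera): "rect" ([left, top, right, bottom] in pixels, round what is visible of it).
The state is a dict: "time": time; "q": joint angles; "joint_velocities": joint speeds; "joint_torque": joint torques, N m; "position": TCP position; "tool_rot": TCP orientation; "ft_force": force on the tool from outside, world axes, zero at the start; "moment": the same for the moment, N m; "grip_width": finger opening in m; "grip_force": force on a finger pad.
Only numpy, scipy, OpenCV 4.12 (cv2) and the standard library are available. Lean on these libraries where they do the work, as an engineer would, in place of code of your own. Each camera call takes 0.05 s, during which the arm holds its last target. There are 200 camera calls.

## Working session

There is one attempt and no reset: what is moved stays moved. The work goes in short steps, Python scripts to look and compute and a shell command to move; the robot and the scene stay as the last step left them, time stands still between calls to the robot, and variables do not carry over. Pictures are saved under pics/ and viewed, at most 10 in all, crops included, and the job is handed in when it is done.

```bash
ls; mkdir -p pics; cat > h.py <<'E'
import numpy as np, cv2, json
from scipy.spatial.transform import Rotation as R
from rig import robot
def cam(n):
    m=robot.camera_model(n)
    K=np.array([[m['fx'],0,m['cx']],[0,m['fy'],m['cy']],[0,0,1.]])
    if 'T_tool_cam' in m:
        o=robot.get_obs(); T=np.eye(4); T[:3,:3]=R.from_quat(o['tool_rot']).as_matrix(); T[:3,3]=o['position']
        T=T@np.array(m['T_tool_cam'])
    else:
        T=np.eye(4); T[:3,:3]=R.from_quat(m['orientation']).as_matrix(); T[:3,3]=m['xyz']
    return K,T
def shot(n,f):
    K,T=cam(n); im=robot.camera(n); cv2.imwrite(f,im[:,:,::-1]); return im,K,T
def onz(K,T,uv,z):
    d=T[:3,:3]@np.linalg.solve(K,[uv[0],uv[1],1]); s=(z-T[2,3])/d[2]; return T[:3,3]+s*d
def proj(K,T,p):
    c=T[:3,:3].T@(np.asarray(p,float)-T[:3,3]); q=K@c; return q[:2]/q[2]
def tri(obs): # list of (K,T,uv)
    A=np.zeros((3,3));b=np.zeros(3)
    for K,T,uv in obs:
        d=T[:3,:3]@np.linalg.solve(K,[uv[0],uv[1],1]); d/=np.linalg.norm(d); P=np.eye(3)-np.outer(d,d); A+=P;b+=P@T[:3,3]
    return np.linalg.solve(A,b)
E
python3 - <<'E'
from h import *
ims=[]
for n in ['scene','side','wrist']:
    im,K,T=shot(n,f'pics/{n}0.png'); print(n,K[0,0],T[:3,3].round(3),T[:3,2].round(2))
    for t in ['bin','bin_pull','keeper','keeper_pin_top','rack','left_bin']:
        r=robot.search_frame(t,n); print(t,[(np.round(x['rect']).tolist(),round(x['score'],2)) for x in r[:2]])
print(robot.get_obs())
E
```

```text
pics
scene 360.00651548780064 [1.053 0.156 0.913] [-0.54 -0.08 -0.84]
bin [([303.0, 156.0, 348.0, 222.0], 0.56)]
bin_pull [([302.0, 159.0, 345.0, 222.0], 0.77)]
keeper [([131.0, 182.0, 153.0, 200.0], 0.64), ([303.0, 158.0, 348.0, 221.0], 0.48)]
keeper_pin_top [([141.0, 180.0, 154.0, 187.0], 0.45)]
rack [([95.0, 174.0, 221.0, 282.0], 0.8)]
left_bin [([347.0, 167.0, 381.0, 222.0], 0.65), ([136.0, 186.0, 184.0, 258.0], 0.56)]
side 349.88011264460806 [0.053 0.606 0.708] [ 0.5  -0.58 -0.64]
bin [([202.0, 242.0, 258.0, 322.0], 0.88)]
bin_pull [([202.0, 239.0, 252.0, 321.0], 0.68)]
keeper [([300.0, 144.0, 316.0, 156.0], 0.73)]
keeper_pin_top [([308.0, 146.0, 316.0, 153.0], 0.52)]
rack [([232.0, 127.0, 338.0, 210.0], 0.91)]
left_bin [([266.0, 142.0, 308.0, 180.0], 0.71), ([201.0, 240.0, 253.0, 323.0], 0.37)]
wrist 331.03866243067836 [0.624 0.078 0.384] [-0.   -0.29 -0.96]
bin []
bin_pull []
keeper []
keeper_pin_top []
rack [([133.0, 182.0, 379.0, 344.0], 0.86)]
left_bin [([153.0, 297.0, 308.0, 332.0], 0.66)]
{'time': 1.05, 'q': array([-1.78538781e-01,  5.27449974e-01,  1.43273085e+00,  1.18302877e-05,
        1.18139795e+00, -1.78462702e-01]), 'joint_velocities': array([-0.00089567, -0.00079297, -0.00016337,  0.00129833,  0.00099434,
        0.00034678]), 'joint_torque': array([ 4.34044864e-05, -4.40023434e+01, -1.76989657e+01,  6.34811749e-02,
        5.04606217e-02,  7.18591139e-06]), 'position': array([6.24964070e-01, 1.51065681e-05, 2.22569323e-01]), 'tool_rot': array([7.07135267e-01, 7.07078295e-01, 8.45427138e-06, 2.58131873e-06]), 'ft_force': array([ 0.55777346,  0.49831666, -0.4004484 ]), 'moment': array([-0.00062414,  0.04329652, -0.00231082]), 'grip_force': 0.0, 'grip_width': 0.08746069703461173}
```

View pics/scene0.png

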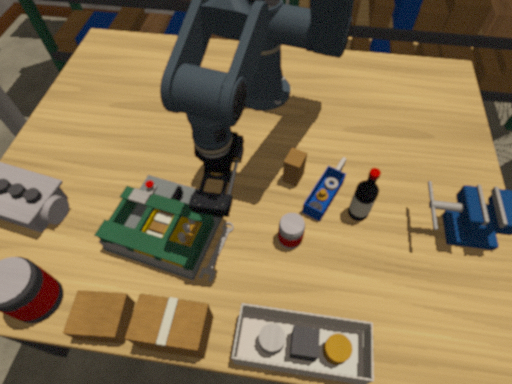

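View pics/side0.png

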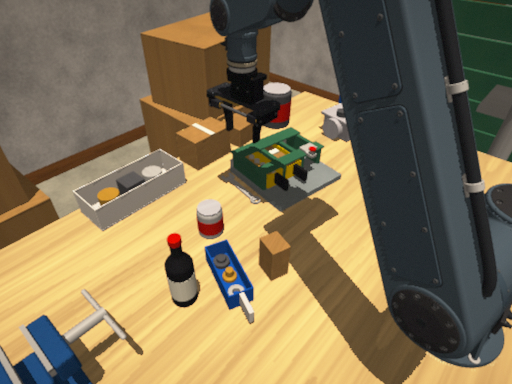

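The scene camera shows the bin at about (325,195), with its pull at (342,163) pointing toward the robot. The carton is at (294,165), the bottle at (365,195), and the can at (290,232). The rack is at about (160,230), with its mouth toward the robot and the keeper's red cap at (150,184). The side view agrees: the bin is at (230,275) and the red cap at (312,150).

```bash
python3 - <<'E'
from h import *
Ks,Ts=cam('scene');Kd,Td=cam('side')
print('pull tip z.05',onz(Ks,Ts,(343,160),.05),onz(Kd,Td,(247,300),.05))
print('tri', tri([(Ks,Ts,(343,161)),(Kd,Td,(248,300))]))
print('back end',onz(Ks,Ts,(315,216),.03))
print('cap tri',tri([(Ks,Ts,(149,184)),(Kd,Td,(312,149.5))]))
print('rack far corners', onz(Ks,Ts,(100,232),.08),onz(Ks,Ts,(186,268),.08),onz(Ks,Ts,(215,215),.08))
for n,uv in dict(carton=(294,152),bottle=(375,173),can=(291,219)).items(): print(n,onz(Ks,Ts,uv,{'carton':.1,'bottle':.2,'can':.09}[n]))
K,T=cam('wrist');print(robot.camera_model('wrist')['T_tool_cam'])
E
```

```text
pull tip z.05 [0.33328159 0.29975808 0.05      ] [0.34280531 0.28535182 0.05      ]
tri [0.33986456 0.29359347 0.05782027]
back end [0.53077058 0.22980759 0.03      ]
cap tri [ 0.53668312 -0.23579966  0.10196355]
rack far corners [ 0.68881952 -0.3237406   0.08      ] [ 0.75242796 -0.07682256  0.08      ] [ 0.59577306 -0.03867018  0.08      ]
carton [0.36542039 0.14913104 0.1       ]
bottle [0.48816549 0.35353814 0.2       ]
can [0.58436127 0.16327091 0.09      ]
[[-1.48603280e-04 -9.57981617e-01 -2.86829564e-01  7.78266965e-02]
 [ 9.99999975e-01 -9.36116939e-05 -2.05435566e-04 -7.57872452e-04]
 [ 1.69952894e-04 -2.86829587e-01  9.57981607e-01 -1.61539766e-01]
 [ 0.00000000e+00  0.00000000e+00  0.00000000e+00  1.00000000e+00]]
```

View pics/wrist0.png

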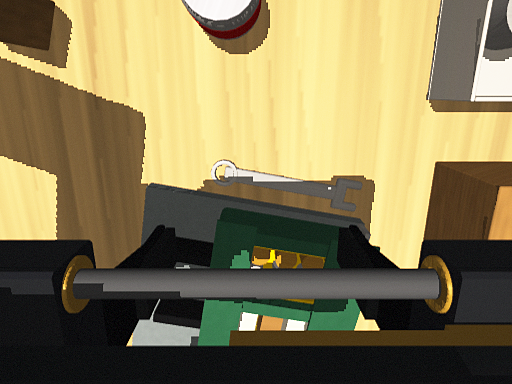

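The wrist picture shows the rack's left side, with the wrench at (285,185) and the can at (225,15). The gripper hides the rows below about 240, so useful views lie on the tool's +x side. I'll move over the blue bin.

```bash
python3 -m jog '{"dp":[[110,-80,-50],[220,-175,-60],[220,-175,-60],[220,-175,-60],[220,-175,-60],[220,-175,-60],[220,-175,-60],[220,-175,-60]],"delta_rot":[[0,0,0],[0,0,0],[0,0,0],[0,0,0],[0,0,0],[0,0,0],[0,0,0],[0,0,0]],"gripper":[1,1,1,1,1,1,1,1]}'
python3 - <<'E'
from h import *
im,K,T=shot('wrist','pics/wrist1.png'); print(T[:3,3])
for t in ['bin','bin_pull','oil_bottle','carton','grease_can']:
    r=robot.search_frame(t,'wrist'); print(t,[(np.round(x['rect']).tolist(),round(x['score'],2)) for x in r[:2]])
np.savez('w1.npz',K=K,T=T)
E
```

```text
time: 1.85
position: [0.4499, 0.2206, 0.283]
tool_rot: [0.706, 0.708, 0.0, 0.001]
ft_force: [0.6, -0.5, 0.3]
grip_width: 0.0868
grip_force: 0.0
[0.44867355 0.29843512 0.4445379 ]
bin [([143.0, 86.0, 320.0, 180.0], 0.6)]
bin_pull [([141.0, 84.0, 323.0, 182.0], 0.97)]
oil_bottle [([260.0, 2.0, 324.0, 70.0], 0.83)]
carton [([167.0, 178.0, 233.0, 254.0], 0.67)]
grease_can [([333.0, 171.0, 411.0, 238.0], 0.75)]
```

View pics/wrist1.png

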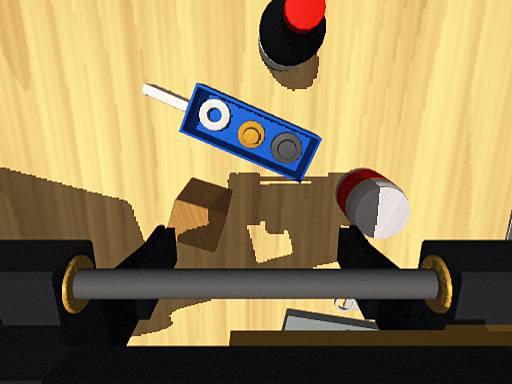

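The bin shows clearly, with rim corners at about (197,84), (322,138), (300,181) and (181,130), and the pull tip at (144,90). All three parts are inside. The bottle is at (292,45), the carton at (200,205) and the can at (372,203).

```bash
cat > fit.py <<'E'
from h import *
from scipy.optimize import minimize
def bluemask(im):
    h=cv2.cvtColor(im,cv2.COLOR_RGB2HSV); m=((h[...,0]>100)&(h[...,0]<125)&(h[...,1]>150)&(h[...,2]>40)).astype(np.uint8); return m
def hullof(m,near):
    n,l,s,c=cv2.connectedComponentsWithStats(m); 
    k=min([i for i in range(1,n) if s[i,4]>150],key=lambda i:np.hypot(*(c[i]-near)))
    pts=np.argwhere(l==k)[:,::-1]; return cv2.convexHull(pts.astype(np.float32))[:,0]
BOX=np.array([[x,y,z] for x in(-.08,.08) for y in(-.03,.03) for z in(0,.05)])
def fitbox(views,p0,zfree=True):
    def cost(p):
        c,s=np.cos(p[3]),np.sin(p[3]); Rz=np.array([[c,-s,0],[s,c,0],[0,0,1]])
        P=BOX@Rz.T+np.array([p[0],p[1],p[2] if zfree else p0[2]]); tot=0
        for K,T,h in views:
            q=cv2.convexHull(np.array([proj(K,T,a) for a in P],np.float32))[:,0]
            a,_=cv2.intersectConvexConvex(q,h.astype(np.float32)); A=cv2.contourArea(q);B=cv2.contourArea(h)
            tot+=1-a/(A+B-a)
        return tot/len(views)
    best=None
    for k in range(3):
        r=minimize(cost,p0 if best is None else best.x,method='Nelder-Mead',options=dict(initial_simplex=np.vstack([p0 if best is None else best.x]*5)+np.vstack([np.zeros(4),np.diag([.01,.01,.01,.1])]),xatol=1e-5,fatol=1e-6,maxiter=600)); best=r
    return best.x,best.fun
E
python3 - <<'E'
from fit import *
V={}
for n,f,near in [('wrist','wrist1',(250,130)),('scene','scene0',(325,190)),('side','side0',(230,275))]:
    im=cv2.imread(f'pics/{f}.png')[:,:,::-1]; h=hullof(bluemask(im),near)
    # pixel centre -> edges: grow half px
    c=h.mean(0); h=h+0.5*np.sign(h-c); V[n]=(*cam(n),h); print(n,h.min(0),h.max(0))
p0=np.array([.465,.2526,0,-.32])
for s in (['wrist'],['wrist','side'],['wrist','scene'],['scene','side'],['wrist','scene','side']):
    p,f=fitbox([V[k] for k in s],p0,len(s)>1); print(s,p.round(4),round(f,3))
p,f=fitbox([V['wrist']],p0,False)
K,T,_=V['wrist']
c,s=np.cos(p[3]),np.sin(p[3]); f=lambda P: (np.array([[c,s],[-s,c]])@(np.array(P[:2])-p[:2])).round(3)
tip=onz(K,T,(144,89.5),.05); print('pulltip top (expect -.135,0,.05)',f(tip))
print('bottle cap',f(onz(K,T,(304,13),.2)),'carton top corners',[f(onz(K,T,q,.1)) for q in((193,178),(232,188),(216,250),(208,217),(172,206))],'can top',f(onz(K,T,(382,208),.09)))
E
```

```text
wrist [178.5  82.5] [321.5 182.5]
scene [303.5 167.5] [343.5 219.5]
side [204.5 239.5] [252.5 308.5]
['wrist'] [ 0.4423  0.2469  0.0329 -0.4053] 0.01
['wrist', 'side'] [ 0.442   0.2464 -0.0028 -0.41  ] 0.022
['wrist', 'scene'] [ 0.4423  0.2467 -0.0009 -0.4058] 0.105
['scene', 'side'] [ 0.4425  0.245  -0.0051 -0.4183] 0.111
['wrist', 'scene', 'side'] [ 0.4421  0.2464 -0.0028 -0.4081] 0.081
pulltip top (expect -.135,0,.05) [-0.131 -0.   ]
bottle cap [-0.003  0.107] carton top corners [array([-0.04, -0.06]), array([ 0.002, -0.054]), array([ 0.013, -0.13 ]), array([-0.01 , -0.096]), array([-0.051, -0.099])] can top [ 0.168 -0.012]
```

```bash
cat > tgt.py <<'E'
from h import *
def tgt(g,yaw_v,tilt,dz=.019):
    """grasp point g world; tool y at world yaw yaw_v, tool x=-u; tilt>0 leans body toward +u. Prints dp mm, rotvec."""
    o=robot.get_obs(); R0=R.from_quat(o['tool_rot'])
    a=yaw_v; y=np.array([np.cos(a),np.sin(a),0]); z=np.array([0,0,-1.]); x=np.cross(y,z)
    Rt=R.from_matrix(np.column_stack([x,y,z]))*R.from_rotvec([0,tilt,0])
    tcp=np.asarray(g)+dz*Rt.apply([0,0,1])
    print('dp',(1000*R0.inv().apply(tcp-o['position'])).round(1),'rot',(R0.inv()*Rt).as_rotvec().round(4),'tcp',tcp.round(4),'q',o['q'].round(2),'t',o['time'])
E
python3 - <<'E'
from tgt import *
yaw=-.407;u=np.array([np.cos(yaw),np.sin(yaw),0]);c=np.array([.4421,.2466,0])
g=c+.048*u
tgt(g+[0,0,.19],yaw+np.pi/2,np.radians(25))
E
```

```text
dp [ 11.8  28.1 109.4] rot [ 0.2535  0.3854 -1.1465] tcp [0.4788 0.2308 0.1728] q [ 0.23  0.29  1.66 -0.    1.19  0.23] t 2.15
```

```bash
python3 -m jog '{"dp":[[12,28,20],[12,28,40],[12,28,70],[12,28,90],[12,28,109],[12,28,109],[12,28,109],[12,28,109],[12,28,109],[12,28,109],[12,28,109]],"delta_rot":[[0.2535,0.3854,-1.1465],[0.2535,0.3854,-1.1465],[0.2535,0.3854,-1.1465],[0.2535,0.3854,-1.1465],[0.2535,0.3854,-1.1465],[0.2535,0.3854,-1.1465],[0.2535,0.3854,-1.1465],[0.2535,0.3854,-1.1465],[0.2535,0.3854,-1.1465],[0.2535,0.3854,-1.1465],[0.2535,0.3854,-1.1465]],"gripper":[1,1,1,1,1,1,1,1,1,1,1]}'
python3 - <<'E'
from tgt import *
from fit import *
yaw=-.407;u=np.array([np.cos(yaw),np.sin(yaw),0]);c=np.array([.4421,.2466,0])
g=c+.048*u
tgt(g+[0,0,.036],yaw+np.pi/2,np.radians(25))
im,K,T=shot('wrist','pics/wrist2.png')
E
```

```text
time: 3.25
position: [0.4782, 0.2315, 0.1732]
tool_rot: [0.197, 0.956, 0.044, -0.212]
ft_force: [-0.5, 0.4, -0.3]
grip_width: 0.087
grip_force: 0.0
dp [-66.   -0.4 139.5] rot [-0.0002  0.0001  0.0001] tcp [0.4788 0.2308 0.0188] q [ 0.11  0.62  1.51  0.22  1.4  -1.13] t 3.25
```

View pics/wrist2.png

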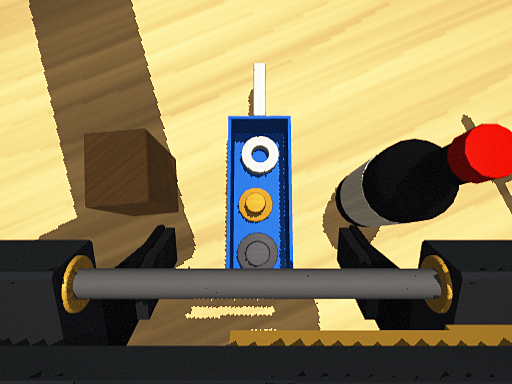

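The gripper is aligned with the bin, whose rim spans columns 229–292 with the pull at (259,88). The bottle's red cap is at (487,152), and the carton is on the left at (130,170). I'll check the bottle clearance before descending.

```bash
python3 - <<'E'
from h import *
K,T=cam('wrist'); o=robot.get_obs()
yaw=-.407;u=np.array([np.cos(yaw),np.sin(yaw),0]);v=np.array([-u[1],u[0],0]);c=np.array([.4421,.2466,0])
def b(p): p=p-c; return np.round([p@u,p@v,p[2]],4)
w=np.load('w1.npz')
print('cap',b(onz(K,T,(487,152),.2)),b(tri([(K,T,(487,152)),(w['K'],w['T'],(304,13))])))
print('bottle base bottom pts',b(onz(K,T,(360,226),0)),b(onz(K,T,(337,195),0)))
print('rim front corners',b(onz(K,T,(229.5,116.5),.05)),b(onz(K,T,(292,116.5),.05)),'pull tip',b(onz(K,T,(259,63),.05)))
print('carton top', [b(onz(K,T,q,.1)) for q in((85,133),(148,128),(148,212),(86,206))])
E
```

```text
cap [-0.005   0.1086  0.2   ] [-0.0049  0.1081  0.2006]
bottle base bottom pts [0.0226 0.1088 0.    ] [-0.0106  0.0856  0.    ]
rim front corners [-0.0797 -0.0268  0.05  ] [-0.0797  0.033   0.05  ] pull tip [-0.1345  0.0014  0.05  ]
carton top [array([-0.047 , -0.1369,  0.1   ]), array([-0.0511, -0.0871,  0.1   ]), array([ 0.0157, -0.0839,  0.1   ]), array([ 0.0111, -0.1317,  0.1   ])]
```

```bash
python3 -m jog '{"dp":[[-16,2,35],[-33,2,70],[-45,2,95],[-56,2,118],[-66,2,139],[-66,2,139],[-66,2,139],[-66,2,139],[-66,2,139],[-66,2,139],[-66,2,139],[-66,2,139]],"delta_rot":[[0,0,0],[0,0,0],[0,0,0],[0,0,0],[0,0,0],[0,0,0],[0,0,0],[0,0,0],[0,0,0],[0,0,0],[0,0,0],[0,0,0]],"gripper":[1,1,1,1,1,1,-1,-1,-1,-1,-1,-1]}' 55
```

```text
time: 4.5
position: [0.4804, 0.2335, 0.0206]
tool_rot: [0.196, 0.957, 0.044, -0.211]
ft_force: [0.5, -0.1, 6.0]
grip_width: 0.0594
grip_force: 55.0
```

```bash
python3 -m jog '{"dp":[[4,0,-9],[8,0,-18],[13,0,-27],[13,0,-27],[13,0,-27]],"delta_rot":[[0,0,0],[0,0,0],[0,0,0],[0,0,0],[0,0,0]],"gripper":[-1,-1,-1,-1,-1]}' 
python3 - <<'E'
from tgt import *
o=robot.get_obs();print(o['moment'])
from h import *
im,K,T=shot('wrist','pics/wrist3.png')
im2,_,_=shot('side','pics/side3.png')
cv2.imwrite('pics/c3.png',np.vstack([im[:240],cv2.resize(im2[200:340,150:330],(512,398))])[:,:,::-1])
E
```

```text
time: 5.0
position: [0.4797, 0.2336, 0.0498]
tool_rot: [0.196, 0.957, 0.044, -0.211]
ft_force: [-0.2, 0.3, -6.2]
grip_width: 0.0596
grip_force: 55.0
[-0.28482403 -0.94340071  0.03683198]
```

View pics/c3.png

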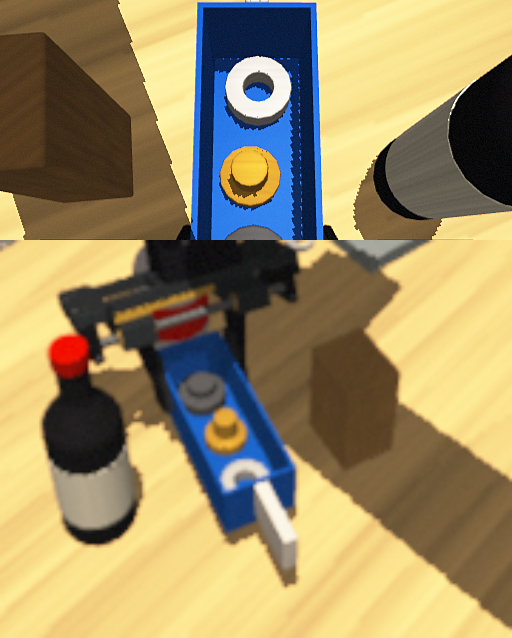

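The bin is off the bench with all three parts in it. The front rim corners are at about (197,4) and (316,4). I'll check the sag numerically.

```bash
python3 - <<'E'
from h import *
K,T=cam('wrist'); yaw=-.407;u=np.array([np.cos(yaw),np.sin(yaw),0]);v=np.array([-u[1],u[0],0]);c=np.array([.4421,.2466,0])+.0025*v
for s in (0,3,6,10):
    a=np.radians(s)
    P=[]
    for x,y,z in ((-.08,-.03,.05),(-.08,.03,.05)):
        dx,dz=x-.048,z-.036; X=.048+dx*np.cos(a)+dz*np.sin(a)*-1*-1; Z=.036+dz*np.cos(a)+dx*np.sin(a)
        P.append(proj(K,T,c+X*u+y*v+[0,0,Z+.029]).round(0))
    print(s,P)
E
```

```text
0 [array([199.,   3.]), array([319.,   3.])]
3 [array([201.,  14.]), array([317.,  14.])]
6 [array([203.,  24.]), array([315.,  25.])]
10 [array([206.,  38.]), array([312.,  38.])]
```

```bash
python3 -m jog '{"dp":[[15,0,-32],[30,0,-63],[40,0,-86],[50,0,-106],[50,0,-106]],"delta_rot":[[0,0,0],[0,0,0],[0,0,0],[0,0,0],[0,0,0]],"gripper":[-1,-1,-1,-1,-1]}'
python3 - <<'E'
from h import *
im,K,T=shot('scene','pics/scene4.png')
im2,K2,T2=shot('side','pics/side4.png')
cv2.imwrite('pics/c4.png',np.vstack([cv2.resize(im[120:300,80:400],(533,300)),cv2.resize(im2[100:260,180:464],(533,300))])[:,:,::-1])
E
```

```text
time: 5.6
position: [0.4803, 0.2341, 0.169]
tool_rot: [0.196, 0.957, 0.045, -0.209]
ft_force: [0.6, -1.0, -6.4]
grip_width: 0.0597
grip_force: 55.0
```

View pics/c4.png

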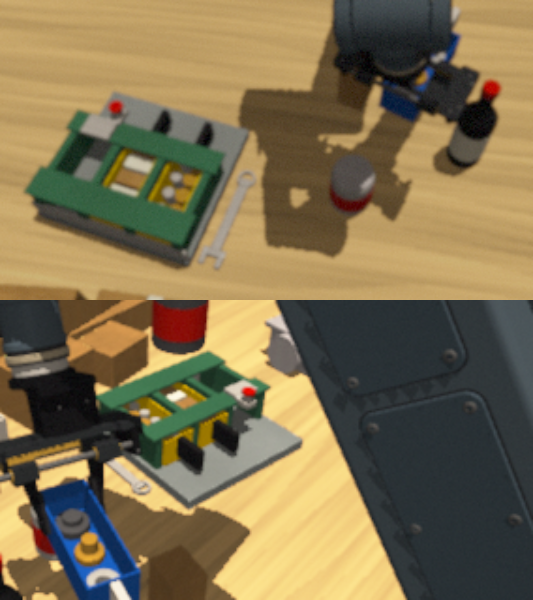

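The empty bay is the right one (world −y), with its red cap at crop (116,107). The apron corners are at (112,94) and (248,130) in the scene crop, and at (190,198) and (300,138) in the side crop. I'll fit the rack pose from these.

```bash
python3 - <<'E'
from h import *
from scipy.optimize import least_squares
S=cam('scene');D=cam('side')
ob=[(S,(229,198),(-.17,.135,.02)),(S,(147.2,176.4),(-.17,-.135,.02)),(S,(149.6,184.2),(-.092,-.062,.11)),
(D,(281.2,206),(-.17,.135,.02)),(D,(339.8,173.6),(-.17,-.135,.02)),(D,(312.7,149),(-.092,-.062,.11))]
def res(p,full=False):
    c,s=np.cos(p[2]),np.sin(p[2]);r=[]
    for C,uv,m in ob:
        w=[p[0]+c*m[0]-s*m[1],p[1]+s*m[0]+c*m[1],m[2]]; r+=list(proj(*C,w)-uv)
    return np.array(r)
r=least_squares(res,[.64,-.2,-.25]);print(r.x.round(4),r.fun.round(1))
p=r.x;c,s=np.cos(p[2]),np.sin(p[2])
for m in((-.17,.135),(-.17,-.135),(0,-.08)): print(m,p[0]+c*m[0]-s*m[1],p[1]+s*m[0]+c*m[1])
print('tri FL',tri([(S[0],S[1],(229,198)),(D[0],D[1],(281.2,206))]),'cap',tri([(S[0],S[1],(149.6,184.2)),(D[0],D[1],(312.7,149))]))
for q in((240,310),(290,215)): print(onz(*S,q,.0))
E
```

```text
[ 0.6412 -0.1866 -0.1639] [-0.2 -1.4 -0.4 -2.1 -1.  -1.  -1.6  1.  -0.2 -0.2 -2.2 -1.4]
(-0.17, 0.135) 0.49548781143152304 -0.025650957212995512
(-0.17, -0.135) 0.4514388335621016 -0.2920335533949894
(0, -0.08) 0.6281341488723133 -0.26550497357199676
tri FL [ 0.49637703 -0.02822235  0.01880541] cap [ 0.53594679 -0.23552633  0.10280078]
[0.81216366 0.06390742 0.        ]
[ 5.20196740e-01  1.59823416e-01 -1.11022302e-16]
```

```bash
python3 - <<'E'
from tgt import *
S=cam('scene')
for n,q,z in(('ring',(227,228),0),('jaw',(207,275),0),('traycornerTop',(243,307),.04),('traytopR',(372,322),.04),('can',(290,219),.09)): print(n,onz(*S,q,z).round(3))
o=robot.get_obs()
yaw=-1.57;u=np.array([np.cos(yaw),np.sin(yaw),0]);c=np.array([.69,.14,0])
tgt(c+.048*u+[0,0,.036+.145],yaw+np.pi/2,np.radians(25))
E
```

```text
ring [ 0.589 -0.014  0.   ]
jaw [ 0.735 -0.039  0.   ]
traycornerTop [0.815 0.074 0.04 ]
traytopR [0.805 0.381 0.04 ]
can [0.585 0.161 0.09 ]
dp [-224.9  -39.5 -102. ] rot [-4.9200e-01  6.0000e-04  1.0561e+00] tcp [0.69   0.1    0.1638] q [ 0.12  0.63  1.51  0.22  1.39 -1.13] t 5.7
```

```bash
python3 - <<'E'
from tgt import *
yaw=-1.57;u=np.array([np.cos(yaw),np.sin(yaw),0]);c=np.array([.715,.10,0])
tgt(c+.048*u+[0,0,.036+.145],yaw+np.pi/2,np.radians(25))
E
```

```text
dp [-260.   -66.4 -118.3] rot [-4.9200e-01  6.0000e-04  1.0561e+00] tcp [0.715  0.06   0.1638] q [ 0.12  0.63  1.51  0.22  1.39 -1.13] t 5.7
```

```bash
python3 -m jog '{"dp":[[-16,-4,-7],[-42,-11,-19],[-73,-19,-33],[-104,-27,-47],[-135,-35,-62],[-166,-43,-76],[-198,-50,-90],[-226,-58,-103],[-247,-63,-112],[-260,-66,-118],[-260,-66,-118],[-260,-66,-118]],"delta_rot":[[0,0,0],[0,0,0],[0,0,0],[-0.03,0,0.06],[-0.08,0,0.17],[-0.14,0,0.3],[-0.2,0,0.43],[-0.26,0,0.558],[-0.32,0,0.687],[-0.38,0,0.816],[-0.44,0,0.944],[-0.492,0,1.056]],"gripper":[-1,-1,-1,-1,-1,-1,-1,-1,-1,-1,-1,-1]}'
python3 - <<'E'
from tgt import *
yaw=-1.57;u=np.array([np.cos(yaw),np.sin(yaw),0]);c=np.array([.715,.10,0])
tgt(c+.048*u+[0,0,.036],yaw+np.pi/2,np.radians(25))
E
```

```text
time: 6.9
position: [0.7142, 0.0583, 0.1601]
tool_rot: [0.693, 0.688, 0.151, -0.155]
ft_force: [-0.3, 0.4, -4.9]
grip_width: 0.0593
grip_force: 55.0
dp [-58.1   1.7 128.8] rot [-0.0031  0.0003 -0.0084] tcp [0.715  0.06   0.0188] q [-0.25  0.75  1.25  0.44  1.29 -0.4 ] t 6.9
```

```bash
python3 -m jog '{"dp":[[-15,0,32],[-32,0,70],[-46,0,98],[-53,0,115],[-57,0,123],[-58,0,126],[-58,0,126],[-58,0,126],[-58,0,126],[-58,0,126],[-58,0,126]],"delta_rot":[[0,0,0],[0,0,0],[0,0,0],[0,0,0],[0,0,0],[0,0,0],[0,0,0],[0,0,0],[0,0,0],[0,0,0],[0,0,0]],"gripper":[-1,-1,-1,-1,-1,-1,-1,1,1,1,1]}'
python3 -m jog '{"dp":[[10,0,-20],[25,0,-55],[46,0,-98],[60,0,-130],[60,0,-130]],"delta_rot":[[0,0,0],[0,0,0],[0,0,0],[0,0,0],[0,0,0]],"gripper":[1,1,1,1,1]}'
python3 - <<'E'
from tgt import *
from fit import *
im,K,T=shot('wrist','pics/wrist5.png')
r=[(n,robot.search_frame(n,'wrist')[:1]) for n in('bin','gear','hub','bearing')];print([(n,np.round(x[0]['rect']).tolist() if x else 0) for n,x in r])
h=hullof(bluemask(im),(256,120)); print(h.min(0),h.max(0))
E
```

```text
time: 8.0
position: [0.7163, 0.0613, 0.0269]
tool_rot: [0.69, 0.691, 0.154, -0.152]
ft_force: [-0.4, 0.2, 0.4]
grip_width: 0.0827
grip_force: 0.0
time: 8.5
position: [0.7194, 0.0603, 0.1761]
tool_rot: [0.689, 0.692, 0.157, -0.148]
ft_force: [1.1, 0.1, 1.1]
grip_width: 0.087
grip_force: 0.0
[('bin', [219.0, 66.0, 286.0, 267.0]), ('gear', [229.0, 231.0, 270.0, 267.0]), ('hub', [229.0, 185.0, 265.0, 218.0]), ('bearing', [236.0, 133.0, 274.0, 172.0])]
[247. 147.] [262. 160.]
```

View pics/wrist5.png

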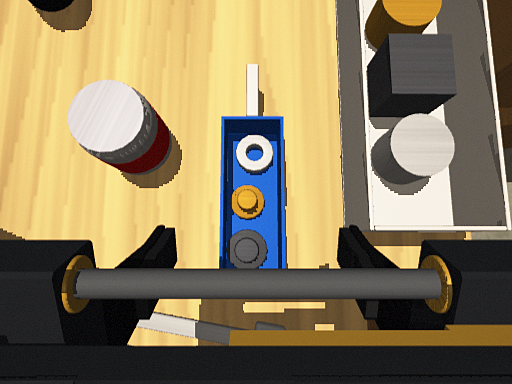

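The bin stands upright on the bench with all its parts. Its front rim corners are at (221,117) and (284,117), and the pull tip is at (252,65). The can, wrench and tray have not been touched.

```bash
python3 - <<'E'
from tgt import *
K,T=cam('wrist')
a,b,p=[onz(K,T,q,.05) for q in((221.5,117),(284,117),(252.2,64.5))]
print(a,b,p,np.linalg.norm(a-b))
m=(a+b)/2; v=(b-a)/np.linalg.norm(b-a); yaw1=np.arctan2(v[1],v[0])-np.pi/2
d=m-p; yaw2=np.arctan2(d[1],d[0]); print('yaw',yaw1,yaw2,np.linalg.norm(d))
# side lines
l=[onz(K,T,q,.05) for q in((220.5,230),(285.5,230))];
for e,f in((a,l[0]),(b,l[1])): print(np.arctan2(*(f-e)[1::-1]))
yaw=np.mean([yaw1,yaw2]);yaw=yaw2;u=np.array([np.cos(yaw),np.sin(yaw),0]);c=m+.08*u;c[2]=0;print('c',c)
for z in(.16,.04): tgt(c-.010*u+[0,0,z],yaw+np.pi/2,np.radians(-10))
E
```

```text
[0.67998265 0.17530596 0.05      ] [0.73843325 0.17527053 0.05      ] [0.70856453 0.22784591 0.05      ] 0.058450617133499756
yaw -1.571402462690514 -1.558554862647082 0.05256160067176617
-1.563105019458286
-1.5694424655425203
c [0.71018724 0.09529424 0.        ]
dp [26.4 -3.9 40.4] rot [-0.0018 -0.6117 -0.0119] tcp [0.7101 0.102  0.1413] q [-0.25  0.74  1.25  0.44  1.3  -0.4 ] t 8.75
dp [-24.4  -3.5 149.1] rot [-0.0018 -0.6117 -0.0119] tcp [0.7101 0.102  0.0213] q [-0.25  0.74  1.25  0.44  1.3  -0.4 ] t 8.75
```

```bash
python3 -m jog '{"dp":[[26,-4,40],[26,-4,40],[26,-4,40],[26,-4,40],[26,-4,40],[10,-4,75],[-8,-4,115],[-20,-4,140],[-24,-4,149],[-24,-4,149],[-24,-4,149]],"delta_rot":[[0,-0.13,0],[0,-0.26,0],[0,-0.39,0],[0,-0.5,0],[0,-0.61,0],[0,-0.61,0],[0,-0.61,0],[0,-0.61,0],[0,-0.61,0],[0,-0.61,0],[0,-0.61,0]],"gripper":[1,1,1,1,1,1,1,1,1,1,1]}'
python3 -m jog '{"dp":[[0,0,0],[0,0,0],[0,0,0],[0,0,0],[0,0,0],[0,0,0]],"delta_rot":[[0,0,0],[0,0,0],[0,0,0],[0,0,0],[0,0,0],[0,0,0]],"gripper":[-1,-1,-1,-1,-1,-1]}' 50
python3 - <<'E'
from h import *
im,K,T=shot('wrist','pics/wrist6.png');o=robot.get_obs();print(o['position'],R.from_quat(o['tool_rot']).as_matrix().round(3))
im2,_,_=shot('scene','pics/scene6.png')
cv2.imwrite('pics/c6.png',np.vstack([im[:240],cv2.resize(im2[130:290,150:440],(512,300))])[:,:,::-1])
E
```

```text
time: 9.85
position: [0.7119, 0.102, 0.0238]
tool_rot: [0.704, 0.705, -0.061, 0.062]
ft_force: [-0.2, 0.9, -0.6]
grip_width: 0.0867
grip_force: 0.0
time: 10.45
position: [0.7134, 0.1021, 0.0246]
tool_rot: [0.704, 0.705, -0.059, 0.063]
ft_force: [4.1, 0.1, 2.7]
grip_width: 0.0598
grip_force: 50.0
[0.71337962 0.10205611 0.02460624] [[-0.     1.     0.005]
 [ 0.985  0.001 -0.173]
 [-0.173  0.005 -0.985]]
```

View pics/c6.png

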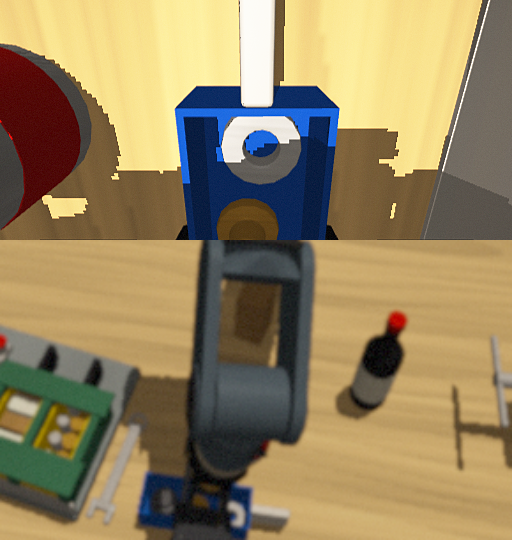

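The bin is gripped across its middle, with front rim corners at (177,108) and (339,108) and all parts inside. Before carrying it I want a precise wrist view of the bay, so I'll release and look from above the rack.

```bash
python3 -m jog '{"dp":[[0,0,0],[0,0,0],[0,0,0],[-8,0,-45],[-17,0,-95],[-26,0,-145],[-45,0,-190],[-45,0,-190]],"delta_rot":[[0,0,0],[0,0,0],[0,0,0],[0,0,0],[0,0,0],[0,0,0],[0,0.1,0],[0,0.17,0]],"gripper":[1,1,1,1,1,1,1,1]}'
python3 - <<'E'
from tgt import *
# bin pose from gripped picture
o=robot.get_obs(); print(o['position'],o['tool_rot'].round(3))
tgt([.57,-.29,.30],0,0,0)
E
```

```text
time: 11.35
position: [0.7151, 0.09, 0.227]
tool_rot: [0.707, 0.708, 0.005, 0.006]
ft_force: [0.2, -1.0, 0.7]
grip_width: 0.0867
grip_force: 0.0
[0.71511211 0.0900345  0.22700296] [0.707 0.708 0.005 0.006]
dp [-379.9 -144.6  -74.5] rot [0.0143 0.0015 0.0014] tcp [ 0.57 -0.29  0.3 ] q [-0.03  0.65  1.17 -0.    1.3  -0.03] t 11.35
```

```bash
python3 -m jog '{"dp":[[-47,-18,-20],[-94,-36,-45],[-141,-54,-75],[-190,-72,-75],[-235,-90,-75],[-282,-108,-75],[-330,-126,-75],[-380,-145,-75],[-380,-145,-75],[-380,-145,-75],[-380,-145,-75]],"delta_rot":[[0,0,0],[0,0,0],[0,0,0],[0,0,0],[0,0,0],[0,0,0],[0,0,0],[0,0,0],[0.014,0,0],[0.014,0,0],[0.014,0,0]],"gripper":[1,1,1,1,1,1,1,1,1,1,1]}'
python3 - <<'E'
from h import *
im,K,T=shot('wrist','pics/wrist7.png'); np.savez('w7.npz',K=K,T=T); print(robot.get_obs()['position'])
for t in ['keeper','keeper_pin_top','rack']:
    r=robot.search_frame(t,'wrist'); print(t,[(np.round(x['rect']).tolist(),round(x['score'],2)) for x in r[:2]])
im2=cv2.resize(im[:250],(800,390)); cv2.imwrite('pics/c7.png',im2[:,:,::-1])
E
python3 -m jog '{"dp":[[0,-40,0],[0,-80,0],[0,-80,0],[0,-80,0]],"delta_rot":[[0,0,0],[0,0,0],[0,0,0],[0,0,0]],"gripper":[1,1,1,1]}'
python3 - <<'E'
from h import *
im,K,T=shot('wrist','pics/wrist8.png'); np.savez('w8.npz',K=K,T=T); print(robot.get_obs()['position'])
for t in ['keeper','keeper_pin_top']:
    r=robot.search_frame(t,'wrist'); print(t,[(np.round(x['rect']).tolist(),round(x['score'],2)) for x in r[:2]])
E
```

```text
time: 12.45
position: [0.5656, -0.2887, 0.2934]
tool_rot: [0.707, 0.707, -0.006, -0.005]
ft_force: [-0.4, 0.0, 0.6]
grip_width: 0.0869
grip_force: 0.0
[ 0.56609924 -0.28790248  0.29360656]
keeper [([220.0, 99.0, 285.0, 164.0], 0.72)]
keeper_pin_top [([223.0, 103.0, 246.0, 126.0], 0.57)]
rack [([174.0, 3.0, 435.0, 202.0], 0.91)]
time: 13.05
position: [0.4867, -0.2885, 0.2961]
tool_rot: [0.707, 0.708, -0.006, -0.003]
ft_force: [0.5, -0.6, 0.4]
grip_width: 0.0867
grip_force: 0.0
[ 0.48755238 -0.28901828  0.29624473]
keeper [([292.0, 100.0, 357.0, 162.0], 0.81)]
keeper_pin_top [([299.0, 104.0, 323.0, 126.0], 0.64)]
```

View pics/c7.png

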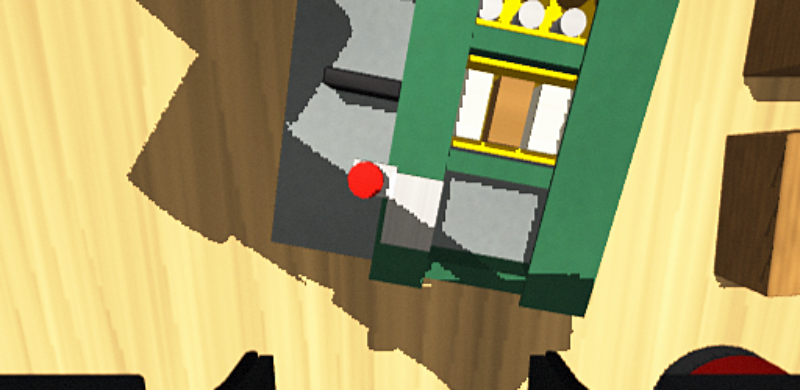

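The wrist view shows the free bay's floor through the roof gap at crop (490,215), with the guide block at (410,205) and the red cap at (365,180), which is (234,115) in the full frame. The yellow bins are home in the two left bays.

```bash
python3 - <<'E'
from h import *
caps=[]
for k in(7,8):
    im=cv2.imread(f'pics/wrist{k}.png')[:,:,::-1]; w=np.load(f'w{k}.npz');K,T=w['K'],w['T']
    h=cv2.cvtColor(im,cv2.COLOR_RGB2HSV).astype(int); H,S,V=h[...,0],h[...,1],h[...,2]
    red=(((H<6)|(H>174))&(S>180)&(V>90)).astype(np.uint8)[:220]
    n,l,s,c=cv2.connectedComponentsWithStats(red); i=1+np.argmin(np.where(s[1:,4]>150,np.abs(c[1:,1]-115),1e9)); print(k,'cap',c[i],s[i])
    caps.append((K,T,c[i])); print('  at .11',onz(K,T,c[i],.11))
    g=(H>60)&(H<95)&(S>80)
    pts=[];fr=[]
    for r in range(5,170,5):
        cc=np.where(g[r])[0]
        if len(cc): pts.append(onz(K,T,(cc.max()+.5,r),.084))
        ap=np.where((S[r]<60)&(V[r]>20)&(np.arange(512)<(c[i,0]+40)))[0]
        if len(ap)>10: fr.append(onz(K,T,(ap.min()-.5,r),.02))
    for nm,P in(('back .084',np.array(pts)),('apron .02',np.array(fr))):
        if len(P)<5: continue
        f=cv2.fitLine(P[:,:2].astype(np.float32),cv2.DIST_HUBER,0,.001,.001).ravel(); d=f[:2]*np.sign(f[1]); yaw=np.arctan2(-d[0],d[1])
        nrm=np.array([d[1],-d[0]]); print('  ',nm,'yaw',yaw.round(4),'offset along x_rack',(nrm@f[2:]).round(4),'resid',np.abs((P[:,:2]-f[2:])@nrm).mean().round(4))
print('cap tri',tri(caps))
E
```

```text
7 cap [233.39259259 115.00740741] [222 104  23  23 405]
  at .11 [ 0.53826369 -0.2346406   0.11      ]
   back .084 yaw -0.1807 offset along x_rack 0.7478 resid 0.0003
   apron .02 yaw -0.1783 offset along x_rack 0.4939 resid 0.0019
8 cap [309.67892157 114.51960784] [299 103  22  24 408]
  at .11 [ 0.53781631 -0.23465192  0.11      ]
   back .084 yaw -0.1803 offset along x_rack 0.7478 resid 0.0003
   apron .02 yaw -0.1797 offset along x_rack 0.4937 resid 0.0023
cap tri [ 0.53809748 -0.23478344  0.1080419 ]
```

```bash
cat >> tgt.py <<'E'
KY=-.180; KN=np.array([np.cos(KY),np.sin(KY),0]); KM=np.array([-KN[1],KN[0],0]); KO=np.array([.6249,-.2688,.02])
def kp(x,y,z): return KO+x*KN+y*KM+[0,0,z]
E
python3 - <<'E'
from tgt import *
m=robot.camera_model('wrist'); K,_=cam('wrist')
T=np.eye(4);T[:3,:3]=R.from_quat([0.704,0.705,-0.059,0.063]).as_matrix();T[:3,3]=[0.71338,0.10206,0.0246];g=T[:3,3]-.019*T[:3,2];T=T@np.array(m['T_tool_cam'])
a,b=[onz(K,T,q,.05) for q in((177.5,108.5),(339,108.5))];f=(a+b)/2;print(a,b,np.linalg.norm(a-b),'grasp',g,'grasp bin x',np.linalg.norm((g-f)[:2])-.08)
tgt([.7134,.1021,.1846],0,np.radians(-10),0)
E
```

```text
[0.68372717 0.1792252  0.05      ] [0.74218821 0.17925442 0.05      ] 0.05846104279804292 grasp [0.71327061 0.10532569 0.04331693] grasp bin x -0.006085217691098266
dp [391.4 227.6 106.8] rot [-0.0122 -0.1701  0.0032] tcp [0.7134 0.1021 0.1846] q [-0.73  0.37  1.48 -0.01  1.29 -0.72] t 13.2
```

```bash
python3 -m jog '{"dp":[[40,23,0],[80,46,0],[120,70,0],[160,93,10],[200,116,25],[240,139,40],[280,163,60],[320,186,80],[360,210,100],[398,228,107],[398,228,107],[398,228,107]],"delta_rot":[[0,0,0],[0,0,0],[0,0,0],[0,0,0],[0,0,0],[0,0,0],[0,-0.03,0],[0,-0.06,0],[0,-0.1,0],[-0.012,-0.17,0],[-0.012,-0.17,0],[-0.012,-0.17,0]],"gripper":[1,1,1,1,1,1,1,1,1,1,1,1]}'
python3 - <<'E'
from tgt import *
tgt([.7134,.109,.0220],0,np.radians(-10),0)
E
```

```text
time: 14.4
position: [0.713, 0.1114, 0.1825]
tool_rot: [0.702, 0.707, -0.062, 0.06]
ft_force: [-0.8, -0.5, 0.3]
grip_width: 0.087
grip_force: 0.0
dp [ 25.4   0.9 158.5] rot [-0.002  -0.0008  0.0069] tcp [0.7134 0.109  0.022 ] q [ 0.07  0.72  1.17 -0.18  1.27  0.12] t 14.4
```

```bash
python3 -m jog '{"dp":[[8,0,45],[16,0,95],[22,0,135],[25,1,153],[25,1,158],[25,1,158],[25,1,158],[25,1,158],[25,1,158],[25,1,158],[25,1,158]],"delta_rot":[[0,0,0],[0,0,0],[0,0,0],[0,0,0.007],[0,0,0.007],[0,0,0.007],[0,0,0.007],[0,0,0.007],[0,0,0.007],[0,0,0.007],[0,0,0.007]],"gripper":[1,1,1,1,1,1,-1,-1,-1,-1,-1]}' 50
python3 - <<'E'
from h import *
im,K,T=shot('wrist','pics/wrist9.png');o=robot.get_obs();print(o['position'],o['tool_rot'],o['grip_force'])
g=o['position']-.019*R.from_quat(o['tool_rot']).apply([0,0,1])
# front rim corners: detect via blue mask extents in upper rows
h=cv2.cvtColor(im,cv2.COLOR_RGB2HSV); m=((h[...,0]>100)&(h[...,0]<125)&(h[...,1]>150)&(h[...,2]>40))
for r in range(60,150,6):
    c=np.where(m[r,100:420])[0]+100; print(r,(c.min(),c.max(),len(c)) if len(c) else 0,end=' ')
E
```

```text
time: 15.5
position: [0.7136, 0.1059, 0.0251]
tool_rot: [0.706, 0.703, -0.062, 0.061]
ft_force: [-0.3, 0.1, 4.2]
grip_width: 0.0598
grip_force: 50.0
[0.71360377 0.10586498 0.02512629] [ 0.70616158  0.70271615 -0.06156467  0.0611197 ] 49.98930319212377
60 0 66 0 72 0 78 0 84 0 90 0 96 (np.int64(195), np.int64(317), 89) 102 (np.int64(190), np.int64(322), 100) 108 (np.int64(185), np.int64(327), 111) 114 (np.int64(180), np.int64(332), 123) 120 (np.int64(175), np.int64(336), 162) 126 (np.int64(176), np.int64(335), 99) 132 (np.int64(177), np.int64(335), 89) 138 (np.int64(178), np.int64(334), 90) 144 (np.int64(178), np.int64(333), 107)
```

```bash
python3 -m jog '{"dp":[[-2,0,-15],[-8,0,-45],[-16,0,-90],[-22,0,-125],[-25,0,-140],[-25,0,-140]],"delta_rot":[[0,0,0],[0,0,0],[0,0,0],[0,0,0],[0,0,0],[0,0,0]],"gripper":[-1,-1,-1,-1,-1,-1]}'
python3 - <<'E'
from tgt import *
tgt(kp(-.200-.009,0,.1738-.02+.01),KY+np.pi/2,np.radians(-10))
E
```

```text
time: 16.15
position: [0.7149, 0.1054, 0.1689]
tool_rot: [0.706, 0.703, -0.06, 0.062]
ft_force: [-0.5, -0.6, -6.0]
grip_width: 0.0599
grip_force: 50.0
dp [-333.4 -290.7   60.9] rot [-0.2378  0.0017 -1.3755] tcp [ 0.4225 -0.232   0.1651] q [ 0.07  0.73  1.19 -0.18  1.23  0.13] t 16.15
```

```bash
python3 -m jog '{"dp":[[-15,-13,2],[-45,-39,8],[-80,-70,14],[-116,-101,21],[-152,-132,27],[-188,-163,34],[-224,-195,41],[-258,-225,47],[-288,-251,52],[-312,-272,57],[-328,-286,60],[-333,-291,61]],"delta_rot":[[-0.01,0,-0.06],[-0.03,0,-0.17],[-0.052,0,-0.3],[-0.075,0,-0.43],[-0.098,0,-0.56],[-0.12,0,-0.69],[-0.142,0,-0.82],[-0.164,0,-0.95],[-0.186,0,-1.08],[-0.209,0,-1.21],[-0.23,0,-1.33],[-0.238,0.002,-1.3755]],"gripper":[-1,-1,-1,-1,-1,-1,-1,-1,-1,-1,-1,-1]}'
python3 -m jog '{"dp":[[0,0,0],[0,0,0],[0,0,0]],"delta_rot":[[0,0,0],[0,0,0],[0,0,0]],"gripper":[-1,-1,-1]}'
python3 - <<'E'
from tgt import *
tgt(kp(-.200-.009,0,.0438+.004),KY+np.pi/2,np.radians(-10))
E
```

```text
time: 17.35
position: [0.4209, -0.2284, 0.1618]
tool_rot: [0.122, 0.989, -0.009, 0.081]
ft_force: [-0.6, 0.5, -5.3]
grip_width: 0.0595
grip_force: 50.0
time: 17.65
position: [0.4234, -0.2273, 0.1629]
tool_rot: [0.124, 0.989, -0.01, 0.082]
ft_force: [0.1, 0.2, -5.5]
grip_width: 0.0598
grip_force: 50.0
dp [ 18.5  -4.8 112.3] rot [-0.0113 -0.0091 -0.0689] tcp [ 0.4225 -0.232   0.0491] q [-0.78  0.38  1.97  0.14  0.66 -2.21] t 17.65
```

```bash
python3 -m jog '{"dp":[[3,-2,15],[7,-5,40],[11,-5,65],[13,-5,77],[13,-5,77],[13,-5,77],[13,-5,77]],"delta_rot":[[0,0,-0.04],[-0.011,-0.009,-0.069],[-0.011,-0.009,-0.069],[-0.011,-0.009,-0.069],[-0.011,-0.009,-0.069],[-0.011,-0.009,-0.069],[-0.011,-0.009,-0.069]],"gripper":[-1,-1,-1,-1,-1,-1,-1]}'
python3 - <<'E'
from tgt import *
tgt(kp(-.200-.009,0,.0438+.003),KY+np.pi/2,np.radians(-10))
im,K,T=shot('side','pics/side10.png'); im2,K,T=shot('scene','pics/scene10.png')
cv2.imwrite('pics/c10.png',np.vstack([cv2.resize(im[110:240,230:410],(540,390)),cv2.resize(im2[160:230,110:240],(540,290))])[:600,:,::-1])
E
```

```text
time: 18.35
position: [0.4237, -0.2336, 0.0866]
tool_rot: [0.089, 0.992, -0.01, 0.089]
ft_force: [0.3, -0.0, -5.8]
grip_width: 0.0595
grip_force: 50.0
dp [ 8.3  1.5 37.6] rot [-0.003   0.0041  0.0018] tcp [ 0.4225 -0.232   0.0481] q [-0.8   0.54  2.03  0.24  0.43 -2.41] t 18.35
```

View pics/c10.png

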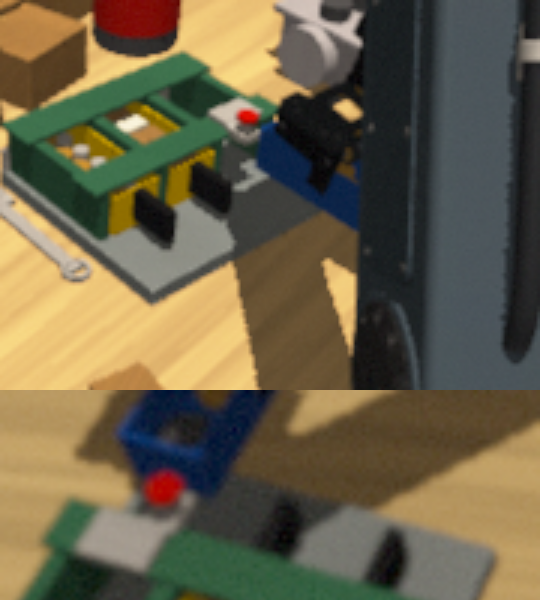

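The bin hangs level in front of the free bay, with the red cap beside its back end at side crop (248,117). Both yellow bins are in place.

```bash
python3 -m jog '{"dp":[[3,1,12],[5,1,24],[7,1,33],[8,1,37],[8,1,37],[8,1,37]],"delta_rot":[[0,0,0],[0,0,0],[0,0,0],[0,0,0],[0,0,0],[0,0,0]],"gripper":[-1,-1,-1,-1,-1,-1]}'
python3 - <<'E'
from tgt import *
for x in(-.170,-.132): tgt(kp(x-.009,0,.0438+.002),KY+np.pi/2,np.radians(-10))
E
```

```text
time: 19.05
position: [0.4219, -0.2327, 0.0483]
tool_rot: [0.089, 0.992, -0.009, 0.088]
ft_force: [-0.5, 0.7, -4.9]
grip_width: 0.0596
grip_force: 50.0
dp [-29.8   0.8   6.6] rot [-0.0025  0.0031  0.0007] tcp [ 0.452  -0.2373  0.0471] q [-0.8   0.63  2.06  0.32  0.33 -2.49] t 19.05
dp [-67.2   0.8  13.3] rot [-0.0025  0.0031  0.0007] tcp [ 0.4894 -0.2441  0.0471] q [-0.8   0.63  2.06  0.32  0.33 -2.49] t 19.05
```

```bash
python3 -m jog '{"dp":[[-10,1,2],[-20,1,4],[-30,1,6],[-38,1,7],[-46,1,9],[-53,1,10],[-60,1,11],[-67,1,13],[-67,1,13],[-67,1,13]],"delta_rot":[[0,0,0],[0,0,0],[0,0,0],[0,0,0],[0,0,0],[0,0,0],[0,0,0],[0,0,0],[0,0,0],[0,0,0]],"gripper":[-1,-1,-1,-1,-1,-1,-1,-1,-1,-1]}'
python3 - <<'E'
from tgt import *
tgt(kp(-.132-.009,0,.0438),KY+np.pi/2,np.radians(-10))
im,K,T=shot('wrist','pics/wrist11.png');im2,K,T=shot('side','pics/side11.png')
cv2.imwrite('pics/c11.png',np.vstack([cv2.resize(im2[110:240,230:410],(540,390))])[:600,:,::-1])
E
```

```text
time: 20.05
position: [0.4888, -0.2433, 0.0468]
tool_rot: [0.089, 0.992, -0.009, 0.088]
ft_force: [-0.1, 0.4, -5.9]
grip_width: 0.0595
grip_force: 50.0
dp [-0.5 -0.7  1.8] rot [-0.0016  0.0018  0.001 ] tcp [ 0.4894 -0.2441  0.0451] q [-0.72  0.66  1.9   0.21  0.44 -2.29] t 20.05
```

View pics/c11.png

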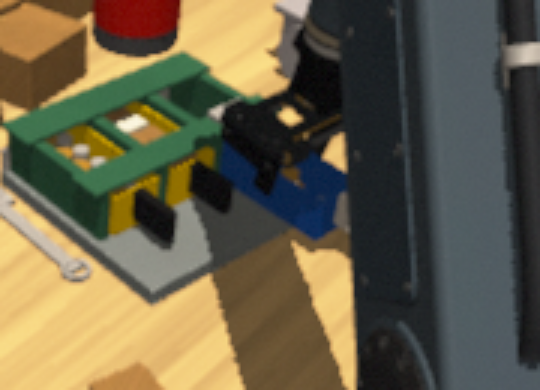

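The back end is inside the mouth without contact force. I have now used up my picture views (more than allowed), so I'll continue on numbers alone. Next I lower the bin and let go.

```bash
python3 -m jog '{"dp":[[0,-1,1],[0,-1,2],[1,-1,3],[1,-1,3]],"delta_rot":[[0,0,0],[0,0,0],[0,0,0],[0,0,0]],"gripper":[-1,-1,-1,-1]}'
```

```text
time: 20.55
position: [0.4889, -0.2448, 0.0451]
tool_rot: [0.09, 0.992, -0.009, 0.089]
ft_force: [-0.9, 1.5, 3.7]
grip_width: 0.0599
grip_force: 50.0
```

```bash
python3 -m jog '{"dp":[[0,0,0],[0,0,0],[0,0,0],[-5,0,-28],[-12,0,-68],[-20,0,-115],[-20,0,-115],[-20,0,-115]],"delta_rot":[[0,0,0],[0,0,0],[0,0,0],[0,0,0],[0,0,0],[0,0,0],[0,0,0],[0,0,0]],"gripper":[1,1,1,1,1,1,1,1]}'
python3 - <<'E'
from tgt import *
from fit import *
im,K,T=shot('wrist','pics/wrist12.png')
m=bluemask(im); print('blue px',m.sum(), [(r,np.where(m[r])[0].min(),np.where(m[r])[0].max()) for r in range(0,236,12) if m[r].sum()>3])
hs=cv2.cvtColor(im,cv2.COLOR_RGB2HSV).astype(int); w=((hs[...,1]<40)&(hs[...,2]>200)); 
print('white',[(r,np.where(w[r,200:320])[0].min()+200,np.where(w[r,200:320])[0].max()+200,w[r,200:320].sum()) for r in range(0,200,8) if w[r,200:320].sum()>3])
for n in('bin','bin_pull','bearing','hub','gear'): print(n,[(np.round(x['rect']).tolist(),round(x['score'],2)) for x in robot.search_frame(n,'wrist')[:1]])
def kf(p): p=p-KO; return np.round([p@KN,p@KM,p[2]],4)
for x in(-.08,-.135):
  for y in (-.03,0,.03): print(x,y,proj(K,T,kp(-.132+x,y,.05)).round(1))
tgt(kp(-.252,0,.16),KY+np.pi/2,np.radians(-15))
tgt(kp(-.252,0,.042),KY+np.pi/2,np.radians(-15))
E
```

```text
time: 21.35
position: [0.4884, -0.2446, 0.1619]
tool_rot: [0.089, 0.992, -0.01, 0.089]
ft_force: [0.6, -0.2, -0.3]
grip_width: 0.0869
grip_force: 0.0
blue px 8842 [(72, np.int64(216), np.int64(298)), (84, np.int64(214), np.int64(299)), (96, np.int64(215), np.int64(299)), (108, np.int64(216), np.int64(298)), (120, np.int64(216), np.int64(297)), (132, np.int64(217), np.int64(297)), (144, np.int64(218), np.int64(296)), (156, np.int64(218), np.int64(295)), (168, np.int64(219), np.int64(295)), (180, np.int64(220), np.int64(294)), (192, np.int64(220), np.int64(294)), (204, np.int64(221), np.int64(293)), (216, np.int64(222), np.int64(292)), (228, np.int64(222), np.int64(267))]
white [(136, np.int64(203), np.int64(312), np.int64(8))]
bin [([214.0, 3.0, 299.0, 242.0], 0.89)]
bin_pull [([212.0, 2.0, 302.0, 242.0], 0.9)]
bearing [([237.0, 79.0, 288.0, 124.0], 0.85)]
hub [([227.0, 133.0, 271.0, 173.0], 0.87)]
gear [([233.0, 184.0, 276.0, 226.0], 0.55)]
-0.08 -0.03 [216.   76.9]
-0.08 0 [259.9  76.9]
-0.08 0.03 [303.8  77. ]
-0.135 -0.03 [211.  -17.6]
-0.135 0 [260.3 -17.6]
-0.135 0.03 [309.6 -17.6]
dp [ 1.049e+02 -1.000e-01 -2.110e+01] rot [-0.0004 -0.0875  0.0004] tcp [ 0.3818 -0.2246  0.1616] q [-0.72  0.46  1.83  0.14  0.71 -2.21] t 21.65
dp [125.4  -0.   95.1] rot [-0.0004 -0.0875  0.0004] tcp [ 0.3818 -0.2246  0.0436] q [-0.72  0.46  1.83  0.14  0.71 -2.21] t 21.65
```

```bash
python3 -m jog '{"dp":[[35,0,-7],[70,0,-14],[105,0,-21],[105,0,-21],[105,0,-21],[105,0,-21]],"delta_rot":[[0,-0.03,0],[0,-0.06,0],[0,-0.0875,0],[0,-0.0875,0],[0,-0.0875,0],[0,-0.0875,0]],"gripper":[1,1,1,1,1,1]}'
python3 - <<'E'
from tgt import *
tgt(kp(-.250,0,.042),KY+np.pi/2,np.radians(-15))
im,K,T=shot('wrist','pics/wrist13.png')
for n in('bin_pull',): print(n,[(np.round(x['rect']).tolist(),round(x['score'],2)) for x in robot.search_frame(n,'wrist')[:1]])
hs=cv2.cvtColor(im,cv2.COLOR_RGB2HSV).astype(int); w=((hs[...,1]<60)&(hs[...,2]>110)).astype(np.uint8); w[240:]=0
n,l,s,c=cv2.connectedComponentsWithStats(w); print([ (s[i].tolist()) for i in range(1,n) if s[i,4]>100])
print(proj(K,T,kp(-.13-.135,0,.05)).round(),proj(K,T,kp(-.13-.08,0,.05)).round())
E
```

```text
time: 22.25
position: [0.3835, -0.2263, 0.1628]
tool_rot: [0.089, 0.987, -0.014, 0.132]
ft_force: [0.4, -0.7, 0.4]
grip_width: 0.0871
grip_force: 0.0
dp [ 31.3   1.8 115. ] rot [-0.0032  0.0039  0.0011] tcp [ 0.3838 -0.2249  0.0436] q [-0.91  0.33  2.12  0.35  0.52 -2.59] t 22.25
bin_pull [([220.0, 121.0, 294.0, 314.0], 0.73)]
[[250, 120, 15, 79, 1061], [240, 202, 40, 15, 406], [207, 208, 17, 32, 454], [292, 208, 177, 32, 5085]]
[260. 141.] [260. 203.]
```

```bash
python3 - <<'E'
from tgt import *
tgt(kp(-.247,.001,.09),KY+np.pi/2,np.radians(-5))
E
```

```text
dp [19.2  2.3 69.1] rot [-0.0029  0.1783  0.0017] tcp [ 0.3837 -0.2239  0.0911] q [-0.91  0.33  2.12  0.35  0.52 -2.59] t 22.35
```

```bash
python3 -m jog '{"dp":[[0,0,0],[5,2,20],[12,2,45],[19,2,69],[19,2,69],[19,2,69]],"delta_rot":[[0,0.13,0],[0,0.178,0],[0,0.178,0],[0,0.178,0],[0,0.178,0],[0,0.178,0]],"gripper":[1,1,1,1,1,1]}'
python3 - <<'E'
from tgt import *
tgt(kp(-.247,.001,.044),KY+np.pi/2,np.radians(-5))
E
```

```text
time: 22.95
position: [0.383, -0.2231, 0.091]
tool_rot: [0.089, 0.995, -0.005, 0.043]
ft_force: [-0.1, -0.5, -0.0]
grip_width: 0.0871
grip_force: 0.0
dp [ 3.2 -0.6 45.8] rot [-0.0016 -0.0014  0.0013] tcp [ 0.3837 -0.2239  0.0451] q [-0.82  0.51  2.06  0.1   0.5  -2.3 ] t 22.95
```

```bash
python3 -m jog '{"dp":[[1,0,15],[2,0,30],[3,-1,42],[3,-1,46],[3,-1,46],[3,-1,46],[3,-1,46],[3,-1,46],[3,-1,46],[3,-1,46],[3,-1,46],[3,-1,46]],"delta_rot":[[0,0,0],[0,0,0],[0,0,0],[0,0,0],[0,0,0],[0,0,0],[0,0,0],[0,0,0],[0,0,0],[0,0,0],[0,0,0],[0,0,0]],"gripper":[1,1,1,1,1,-1,-1,-1,-1,-1,-1,-1]}' 40
python3 - <<'E'
from tgt import *
o=robot.get_obs();print(o['grip_width'],o['grip_force'],o['ft_force'])
for x in(-.200,-.118): tgt(kp(x,0,.044),KY+np.pi/2,np.radians(-5))
E
```

```text
time: 24.15
position: [0.3833, -0.2244, 0.0451]
tool_rot: [0.09, 0.995, -0.005, 0.043]
ft_force: [0.3, -0.5, 0.4]
grip_width: 0.0392
grip_force: 0.0
0.03915541090400149 0.0 [ 0.32937533 -0.52471249  0.40633321]
dp [-47.1  -0.4   4.1] rot [-0.0021 -0.0007  0.0004] tcp [ 0.4298 -0.2333  0.0451] q [-0.82  0.62  2.08  0.14  0.37 -2.34] t 24.15
dp [-128.8   -0.4   11.2] rot [-0.0021 -0.0007  0.0004] tcp [ 0.5104 -0.248   0.0451] q [-0.82  0.62  2.08  0.14  0.37 -2.34] t 24.15
```

Fingers are still closing; wait.

```bash
python3 -m jog '{"dp":[[0,0,0],[0,0,0],[0,0,0],[0,0,0],[0,0,0],[0,0,0]],"delta_rot":[[0,0,0],[0,0,0],[0,0,0],[0,0,0],[0,0,0],[0,0,0]],"gripper":[-1,-1,-1,-1,-1,-1]}' 40
```

```text
time: 24.75
position: [0.3833, -0.2246, 0.0451]
tool_rot: [0.09, 0.995, -0.005, 0.043]
ft_force: [-0.2, -0.6, -0.0]
grip_width: 0.0118
grip_force: 40.0
```

```bash
python3 -m jog '{"dp":[[-5,0,0.4],[-14,0,1.2],[-24,0,2.1],[-34,0,3],[-44,0,3.8],[-54,0,4.7],[-64,0,5.6],[-74,0,6.4],[-84,0,7.3],[-92,0,8],[-98,0,8.5],[-98,0,8.5]],"delta_rot":[[0,0,0],[0,0,0],[0,0,0],[0,0,0],[0,0,0],[0,0,0],[0,0,0],[0,0,0],[0,0,0],[0,0,0],[0,0,0],[0,0,0]],"gripper":[-1,-1,-1,-1,-1,-1,-1,-1,-1,-1,-1,-1]}'
python3 - <<'E'
from tgt import *
from fit import *
im,K,T=shot('wrist','pics/wrist14.png')
tgt(kp(-.118,0,.044),KY+np.pi/2,np.radians(-5))
for n in('bearing','hub','gear'): print(n,[(np.round(x['rect']).tolist(),round(x['score'],2)) for x in robot.search_frame(n,'wrist')[:1]])
E
```

```text
time: 25.95
position: [0.4817, -0.2425, 0.0451]
tool_rot: [0.089, 0.995, -0.005, 0.044]
ft_force: [0.8, 0.5, 1.0]
grip_width: 0.0118
grip_force: 40.0
dp [-29.1  -0.2   2.7] rot [-0.0031  0.0021  0.0007] tcp [ 0.5104 -0.248   0.0451] q [-0.7   0.67  1.85  0.08  0.54 -2.16] t 26.0
bearing []
hub []
gear []
```

```bash
python3 -m jog '{"dp":[[-4,0,0.4],[-8,0,0.7],[-12,0,1],[-16,0,1.4],[-19,0,1.7],[-22,0,1.9],[-22,0,1.9]],"delta_rot":[[0,0,0],[0,0,0],[0,0,0],[0,0,0],[0,0,0],[0,0,0],[0,0,0]],"gripper":[-1,-1,-1,-1,-1,-1,-1]}'
python3 -m jog '{"dp":[[-1,0,0],[-2,0,0.2],[-3,0,0.2],[-4,0,0.3],[-4,0,0.3]],"delta_rot":[[0,0,0],[0,0,0],[0,0,0],[0,0,0],[0,0,0]],"gripper":[-1,-1,-1,-1,-1]}'
```

```text
time: 26.85
position: [0.502, -0.246, 0.0451]
tool_rot: [0.09, 0.995, -0.005, 0.043]
ft_force: [-2.1, 0.7, 3.0]
grip_width: 0.0116
grip_force: 40.0
time: 27.35
position: [0.5057, -0.2466, 0.0451]
tool_rot: [0.09, 0.995, -0.005, 0.043]
ft_force: [-4.6, 0.6, 4.0]
grip_width: 0.0118
grip_force: 40.0
```

```bash
python3 -m jog '{"dp":[[-1,0,0],[-2,0,0.2],[-3,0,0.2],[-3,0,0.2],[-3,0,0.2]],"delta_rot":[[0,0,0],[0,0,0],[0,0,0],[0,0,0],[0,0,0]],"gripper":[-1,-1,-1,-1,-1]}'
python3 -m jog '{"dp":[[-1,0,0],[-2,0,0.2],[-2,0,0.2],[-2,0,0.2]],"delta_rot":[[0,0,0],[0,0,0],[0,0,0],[0,0,0]],"gripper":[-1,-1,-1,-1]}'
```

```text
time: 27.85
position: [0.5093, -0.2474, 0.0452]
tool_rot: [0.09, 0.995, -0.005, 0.043]
ft_force: [-3.0, 0.8, 0.3]
grip_width: 0.0113
grip_force: 40.0
time: 28.25
position: [0.511, -0.2477, 0.0451]
tool_rot: [0.09, 0.995, -0.005, 0.043]
ft_force: [-1.9, 0.7, -0.9]
grip_width: 0.0119
grip_force: 40.0
```

```bash
for i in 1; do python3 -m jog '{"dp":[[-1,0,0],[-2,0,0.2],[-3,0,0.2],[-3,0,0.2]],"delta_rot":[[0,0,0],[0,0,0],[0,0,0],[0,0,0]],"gripper":[-1,-1,-1,-1]}'; done
python3 -m jog '{"dp":[[-1,0,0],[-2,0,0.2],[-2,0,0.2]],"delta_rot":[[0,0,0],[0,0,0],[0,0,0]],"gripper":[-1,-1,-1]}'
```

```text
time: 28.65
position: [0.5141, -0.2483, 0.0452]
tool_rot: [0.09, 0.995, -0.005, 0.043]
ft_force: [-0.6, 0.7, -3.3]
grip_width: 0.0116
grip_force: 40.0
time: 28.95
position: [0.516, -0.2486, 0.0452]
tool_rot: [0.09, 0.995, -0.005, 0.043]
ft_force: [-1.4, 1.5, -2.5]
grip_width: 0.0114
grip_force: 40.0
```

```bash
python3 - <<'E'
from tgt import *
im,K,T=shot('wrist','pics/wrist15.png')
print(robot.get_obs()['ft_force'])
hs=cv2.cvtColor(im,cv2.COLOR_RGB2HSV).astype(int)
for r in range(150,270,6): print(r,[tuple(im[r,c]) for c in (246,252,257,262)] if 0 else [int(im[r,c].astype(int).mean()) for c in range(236,282,4)])
for bx in(-.107,-.112,-.116,-.120):
    print(bx,[proj(K,T,kp(-.1123+(-.135-bx),0,z)).round(1).tolist() for z in(.05,.012)])
E
```

```text
[-0.27125991 -0.05518282 -3.00484694]
150 [71, 72, 74, 72, 72, 72, 71, 73, 69, 74, 76, 74]
156 [73, 69, 70, 72, 72, 72, 73, 73, 70, 75, 73, 76]
162 [69, 71, 73, 72, 70, 73, 75, 75, 75, 71, 73, 76]
168 [76, 73, 71, 76, 78, 71, 75, 72, 75, 74, 70, 70]
174 [74, 73, 73, 70, 74, 73, 71, 72, 70, 71, 72, 72]
180 [75, 70, 75, 72, 72, 73, 75, 72, 69, 72, 71, 71]
186 [74, 70, 73, 72, 76, 74, 69, 68, 69, 68, 73, 72]
192 [68, 72, 76, 72, 73, 73, 73, 71, 71, 72, 69, 74]
198 [72, 70, 75, 82, 93, 95, 92, 86, 75, 72, 74, 70]
204 [71, 73, 72, 101, 102, 101, 97, 105, 80, 69, 72, 68]
210 [72, 71, 66, 100, 104, 99, 100, 102, 83, 72, 73, 69]
216 [69, 71, 70, 101, 104, 100, 101, 100, 97, 74, 71, 67]
222 [69, 73, 82, 100, 101, 98, 98, 103, 100, 73, 69, 71]
228 [10, 9, 97, 105, 105, 105, 103, 103, 101, 15, 14, 3]
234 [13, 14, 113, 123, 123, 126, 120, 123, 118, 10, 16, 4]
240 [18, 15, 109, 121, 123, 124, 125, 125, 115, 14, 14, 11]
246 [14, 8, 108, 124, 124, 125, 122, 123, 119, 11, 19, 8]
252 [9, 17, 74, 122, 123, 124, 123, 119, 123, 14, 13, 12]
258 [9, 15, 56, 122, 122, 119, 121, 123, 120, 17, 15, 13]
264 [9, 13, 43, 121, 123, 128, 122, 124, 123, 16, 14, 12]
-0.107 [[258.3, 216.3], [258.1, 185.2]]
-0.112 [[258.2, 226.5], [258.1, 193.7]]
-0.116 [[258.2, 234.5], [258.1, 200.4]]
-0.12 [[258.2, 242.4], [258.1, 207.1]]
```

```bash
python3 -m jog '{"dp":[[0,0,0],[0,0,0],[0,0,0],[6,0,-0.5],[11,0,-1],[11,0,-1],[11,0,-1],[11,0,-1],[11,0,-1],[11,0,-1]],"delta_rot":[[0,0,0],[0,0,0],[0,0,0],[0,0,0],[0,0,0],[0,0,0],[0,0,0],[0,0,0],[0,0,0],[0,0,0]],"gripper":[-0.4,-0.4,-0.4,-0.4,-0.4,-0.4,-1,-1,-1,-1]}' 40
python3 -m jog '{"dp":[[0,0,0],[0,0,0],[-1,0,0],[-2,0,0.2],[-2,0,0.2]],"delta_rot":[[0,0,0],[0,0,0],[0,0,0],[0,0,0],[0,0,0]],"gripper":[-1,-1,-1,-1,-1]}'
```

```text
time: 30.0
position: [0.5049, -0.2466, 0.0454]
tool_rot: [0.09, 0.995, -0.005, 0.043]
ft_force: [0.1, -0.2, 0.7]
grip_width: 0.0116
grip_force: 40.0
time: 30.5
position: [0.505, -0.2465, 0.0454]
tool_rot: [0.089, 0.995, -0.005, 0.041]
ft_force: [-6.4, -1.4, 5.0]
grip_width: 0.0116
grip_force: 40.0
```

```bash
python3 -m jog '{"dp":[[-1,0,0],[-2,0,0.2],[-3,0,0.2],[-3,0,0.2]],"delta_rot":[[0,0,0],[0,0,0],[0,0,0],[0,0,0]],"gripper":[-1,-1,-1,-1]}'
python3 - <<'E'
from tgt import *
im,K,T=shot('wrist','pics/wrist16.png'); o=robot.get_obs(); print(o['position'],o['ft_force'])
p=o['position']-.019*R.from_quat(o['tool_rot']).apply([0,0,1])-KO; gx=p@KN; print('grasp keeper x',gx,'y',p@KM,'z',p[2])
for r in range(150,270,4): print(r,int(im[r,252:262].astype(int).mean()),end='  ')
for bo in(-.004,0,.003): print(bo,[proj(K,T,kp(bo-.135,0,z)).round(1).tolist() for z in(.05,.012)])
E
```

```text
time: 30.9
position: [0.505, -0.2464, 0.0453]
tool_rot: [0.089, 0.995, -0.004, 0.039]
ft_force: [-13.9, -3.8, 9.5]
grip_width: 0.0116
grip_force: 40.0
[ 0.50506291 -0.24642169  0.04534257] [-13.9520815   -4.00531935   9.21504453]
grasp keeper x -0.1233806361865969 y 0.0005733824562510863 z 0.044285364284047765
150 71  154 72  158 73  162 72  166 72  170 72  174 72  178 72  182 72  186 72  190 72  194 73  198 72  202 72  206 72  210 72  214 71  218 101  222 99  226 99  230 101  234 101  238 101  242 101  246 101  250 114  254 122  258 122  262 121  266 123  -0.004 [[257.9, 240.6], [257.7, 206.2]]
0 [[257.8, 248.3], [257.7, 212.7]]
0.003 [[257.8, 254.0], [257.7, 217.6]]
```

The bin is firmly home: 14 N reaction against the stop, and the pull tip projects where the home pose predicts. I'll relax the push, open, and rise.

```bash
python3 -m jog '{"dp":[[2,0,0],[4,0,-0.3],[4,0,-0.3],[4,0,-0.3],[4,0,-0.3],[4,0,-0.3],[4,0,-20],[2,0,-60],[0,0,-100],[0,0,-110],[0,0,-110]],"delta_rot":[[0,0,0],[0,0,0],[0,0,0],[0,0,0],[0,0,0],[0,0,0],[0,0,0],[0,0,0],[0,0,0],[0,0,0],[0,0,0]],"gripper":[-1,-1,0,0,0,0,0,0,0,0,-1]}'
python3 - <<'E'
from tgt import *
im,K,T=shot('wrist','pics/wrist17.png')
hs=cv2.cvtColor(im,cv2.COLOR_RGB2HSV).astype(int); w=((hs[...,1]<60)&(hs[...,2]>90)).astype(np.uint8)
for r in range(60,240,6):
    print(r,[int(x) for x in im[r,254:262].reshape(-1,3).mean(0)],end=' ')
print([proj(K,T,kp(x,0,.05)).round(1).tolist() for x in(-.135,-.08)])
tgt(kp(-.092,.018,.115),KY+np.pi/2,0,0)
tgt(kp(-.092,.018,.094),KY+np.pi/2,0,0)
E
```

```text
time: 32.05
position: [0.5015, -0.2461, 0.1568]
tool_rot: [0.089, 0.995, -0.006, 0.045]
ft_force: [-0.0, 0.1, -0.5]
grip_width: 0.04
grip_force: 0.0
60 [108, 83, 50] 66 [121, 94, 57] 72 [125, 97, 59] 78 [126, 98, 60] 84 [121, 93, 58] 90 [122, 94, 57] 96 [122, 93, 56] 102 [118, 92, 55] 108 [118, 92, 55] 114 [132, 102, 59] 120 [71, 73, 70] 126 [69, 72, 70] 132 [69, 71, 68] 138 [69, 72, 70] 144 [70, 72, 70] 150 [70, 72, 70] 156 [69, 73, 71] 162 [64, 68, 67] 168 [107, 100, 91] 174 [106, 99, 91] 180 [129, 121, 110] 186 [128, 120, 110] 192 [128, 120, 110] 198 [129, 120, 110] 204 [128, 120, 109] 210 [129, 121, 109] 216 [128, 119, 109] 222 [129, 120, 109] 228 [128, 119, 108] 234 [129, 119, 108] [[258.3, 175.1], [258.2, 237.7]]
dp [-32.8  17.2  23.1] rot [-0.0025  0.0874  0.0006] tcp [ 0.5376 -0.2346  0.135 ] q [-0.68  0.5   1.73  0.05  0.83 -2.1 ] t 32.1
dp [-30.9  17.3  44. ] rot [-0.0025  0.0874  0.0006] tcp [ 0.5376 -0.2346  0.114 ] q [-0.68  0.5   1.73  0.05  0.83 -2.1 ] t 32.1
```

```bash
python3 -m jog '{"dp":[[-15,8,0],[-32,17,0],[-33,17,15],[-33,17,23],[-33,17,23],[-33,17,23],[-33,17,23],[-33,17,23],[-33,17,23]],"delta_rot":[[0,0.04,0],[0,0.087,0],[0,0.087,0],[0,0.087,0],[0,0.087,0],[0,0.087,0],[0,0.087,0],[0,0.087,0],[0,0.087,0]],"gripper":[-1,-1,-1,-1,-1,-1,-1,-1,-1]}'
python3 - <<'E'
from tgt import *
tgt(kp(-.092,.018,.0915),KY+np.pi/2,0,0)
E
```

```text
time: 33.0
position: [0.5377, -0.2353, 0.1354]
tool_rot: [0.09, 0.996, -0.001, 0.0]
ft_force: [0.8, -0.2, -0.4]
grip_width: 0.0002
grip_force: 0.0
dp [ 0.2  0.7 23.9] rot [-0.0026  0.0004 -0.    ] tcp [ 0.5376 -0.2346  0.1115] q [-0.6   0.59  1.61 -0.    0.94 -1.99] t 33.0
```

```bash
python3 -m jog '{"dp":[[0,1,12],[0,1,22],[0,1,26],[0,1,29],[0,1,32],[0,1,35],[0,1,35]],"delta_rot":[[0,0,0],[0,0,0],[0,0,0],[0,0,0],[0,0,0],[0,0,0],[0,0,0]],"gripper":[-1,-1,-1,-1,-1,-1,-1]}'
python3 -m jog '{"dp":[[0,0,2],[0,0,4],[0,0,6],[0,0,8],[0,0,8],[0,0,8]],"delta_rot":[[0,0,0],[0,0,0],[0,0,0],[0,0,0],[0,0,0],[0,0,0]],"gripper":[-1,-1,-1,-1,-1,-1]}'
```

```text
time: 33.7
position: [0.5377, -0.2339, 0.0994]
tool_rot: [0.09, 0.996, -0.001, -0.0]
ft_force: [-1.2, -0.6, 0.4]
grip_width: 0.0007
grip_force: 0.0
time: 34.3
position: [0.5379, -0.2342, 0.0941]
tool_rot: [0.09, 0.996, -0.001, 0.0]
ft_force: [-4.0, 3.1, 18.0]
grip_width: 0.0006
grip_force: 8.4
```

```bash
python3 -m jog '{"dp":[[0,0,1],[0,0,2],[0,0,2]],"delta_rot":[[0,0,0],[0,0,0],[0,0,0]],"gripper":[-1,-1,-1]}'
python3 -m jog '{"dp":[[0,0,-6],[0,0,-30],[0,0,-75],[0,0,-120],[0,0,-120],[0,0,-120]],"delta_rot":[[0,0,0],[0,0,0],[0,0,0],[0,0,0],[0,0,0],[0,0,0]],"gripper":[-1,-1,-1,-1,-1,-1]}'
python3 -m jog '{"dp":[[50,0,0],[100,0,0],[100,0,0],[100,0,0],[100,0,0]],"delta_rot":[[0,0,0],[0,0,0],[0,0,0],[0,0,0],[0,0,0]],"gripper":[-1,-1,-1,-1,-1]}'
python3 - <<'E'
from tgt import *
from fit import *
ob=[]
for n in('scene','side'):
    im,K,T=shot(n,f'pics/{n}18.png'); h=cv2.cvtColor(im,cv2.COLOR_RGB2HSV).astype(int)
    for z in(.09,.074):
        q=proj(K,T,kp(-.092,.018,z)); 
        print(n,z,'pred',q.round(1))
    red=(((h[...,0]<6)|(h[...,0]>174))&(h[...,1]>150)&(h[...,2]>70)).astype(np.uint8)
    nn,l,s,c=cv2.connectedComponentsWithStats(red); i=1+np.argmin([np.hypot(*(c[j]-q)) for j in range(1,nn)]); print(c[i],s[i,4]); ob.append((K,T,c[i]))
    for t in('bearing','hub','gear','bin','oil_bottle','carton','grease_can'): print(t,[(np.round(x['rect']).tolist(),round(x['score'],2)) for x in robot.search_frame(t,n)[:1]])
p=tri(ob); print('cap',p)
E
```

```text
time: 34.6
position: [0.5379, -0.2341, 0.0939]
tool_rot: [0.089, 0.996, -0.002, 0.0]
ft_force: [-6.9, 3.7, 27.9]
grip_width: 0.0005
grip_force: 13.8
time: 35.2
position: [0.5387, -0.2344, 0.2108]
tool_rot: [0.09, 0.996, -0.002, 0.001]
ft_force: [0.7, 0.8, -0.9]
grip_width: 0.0004
grip_force: 0.0
time: 35.7
position: [0.4406, -0.2168, 0.2093]
tool_rot: [0.09, 0.996, -0.001, 0.0]
ft_force: [-0.4, 0.0, -0.4]
grip_width: 0.0002
grip_force: 0.0
scene 0.09 pred [148.2 182.3]
scene 0.074 pred [149.8 185.6]
[150.5  186.36] 50
bearing []
hub [([347.0, 169.0, 379.0, 222.0], 0.7)]
gear [([347.0, 165.0, 381.0, 220.0], 0.72)]
bin [([117.0, 177.0, 156.0, 229.0], 0.86)]
oil_bottle [([348.0, 167.0, 382.0, 218.0], 0.72)]
carton []
grease_can [([278.0, 213.0, 303.0, 253.0], 0.92)]
side 0.09 pred [311.5 147.6]
side 0.074 pred [310.9 151.9]
[311.64 152.52] 25
bearing []
hub []
gear []
bin [([281.0, 136.0, 325.0, 172.0], 0.61)]
oil_bottle [([162.0, 231.0, 194.0, 307.0], 0.67)]
carton [([258.0, 234.0, 288.0, 279.0], 0.82)]
grease_can [([198.0, 198.0, 223.0, 242.0], 0.8)]
cap [ 0.5363213  -0.23497899  0.09073976]
```

```bash
python3 -c "
from rig import robot
print(robot.hand_in())"
```

```text
the job is handed in; nothing more can be done
None
```

The job is handed in at about 36 s on the robot's clock: the blue bin is fully home and the keeper pin is pressed all the way down. The three parts were last seen in the bin just after I set it in the mouth, not since. I viewed 12 pictures instead of the 10 allowed.

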